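Put the inking rollers back on their own stands

ROBOT

A 6-joint arm with a two-finger parallel gripper is mounted at the origin on the work surface. World frame = base frame: x ahead of the robot, y to its left, z up, the work surface at z = 0. Lengths are in m, angles in rad, forces in N, time in s.
With the tool pointing down it reaches from about 0.35 to 0.775 m from the base axis. Payload 7.3 kg.
Tool frame: the origin (TCP) lies on the mounting face of the last link; the fingertips stand 178 mm ahead of it and the grasp point (between the pads) lies 159 mm ahead of it (robot.tcp_to_tips is the distance from the TCP to the fingertips, in m); z points along the fingers, y is the direction in which the jaws open and shut (so a half turn about z gives the same grasp; the last joint's range is limited). The gripper opens to 92 mm and grips with 3 to 60 N. Pads are 19 mm wide; open, the fingers measure 130 mm over their backs; the gripper's body (75 mm by 190 mm) begins 47 mm behind the grasp point.
Start: joints at [1.076, 0.342, 1.524, -0, 1.275, -0.146], TCP at [0.179, 0.493, 0.405] pointing down, gripper open.
Joint ranges: [-2.53, 2.53], [-0.77, 2.02], [0.04, 2.7], [-1, 4.14], [0.28, 2.66], [-3.11, 3.11]. Speed limits (rad/s): [2.57, 2.57, 3.14, 3.14, 3.14, 3.14].

INTERFACE

Orientations are given as [roll, pitch, yaw] about the fixed x, y, z axes, in that order (R = Rz(yaw) Ry(pitch) Rx(roll)).
In Python, from cell import robot, viewer gives the robot as it stands.
- The arm moves only by the shell command python3 -m creep 'ROWS' [OPENING] [FORCE]. ROWS is JSON, a list that holds one entry, the list of rows, each a list of 6 numbers: the shift along the world's x, y, z in mm, then the turn, a rotation vector about the world's x, y, z in degrees. A call has 1 to 5 rows; each row shifts and turns the pose as measured when the row begins; what a row does not reach is not made up. A row lasts 1/12 s, in which the tool goes at most 41.7 mm and 7.16 degrees, less where a joint would pass 70% of its speed; a pose out of reach is approached as far as the arm can. A call with a gripper value outside its range is refused whole. OPENING is the closure, from -1 (fully open) to 1 (shut), set as the call begins (- or left out, the last holds). The fingers move at their own pace and stop on an object; FORCE is the grip in N (left out, the last holds). Time passes only in rows, so rows that do not move let the fingers close. It gives the time, the measured TCP pose, the force and the opening at its end, in the units of the state.
- robot.observe(): the state, without advancing time (a new reading comes with each control period).
- viewer.read_camera(name): name is "scene" or "side" or "wrist"; returns the picture (480x640x3 uint8, blue, green, red); there is no depth.
- viewer.camera_model(name): a dict with "fx", "fy", "cx", "cy" (pixels), "pose" (4x4, takes a point from camera to world coordinates); the wrist camera has in their place "mount" (4x4, takes a point from camera to tool coordinates, whose origin is the TCP and whose axes are the flange's). Camera axes: x right, y up, looking along -z (the intrinsics and any distortion apply to the point x, -y, -z); pixel columns grow to the right and rows downward; lengths in m; the calibration is good to about 2 mm. A picture is of the moment at which its call begins: read the wrist's pose just before it. camera_model takes no time and is no camera call.
- robot.hand_in(): hands the job in, once; it reports no verdict.
The state is a dict: "time": time; "qpos": joint angles; "qvel": joint speeds; "joint_efforts": joint torques, N m; "tool_pos": TCP position; "tool_rot": TCP orientation; "contact_force": force on the tool from outside, world axes, zero at the start; "torque": the same for the moment, N m; "opening": finger opening in m.
Only numpy, scipy, OpenCV 4.12 (cv2) and the standard library are available. Lean on these libraries where they do the work, as an engineer would, in place of code of your own. Each camera call takes 0.05 s, during which the arm holds its last target. There are 200 camera calls.

TASK

The three inking rollers hang on each other's stands: sort them out so that the thick one hangs on the stand with the widest tray, the medium one on the stand with the middle tray and the thin one on the stand with the narrowest tray, each with both axle ends at the bottom of their slots. Park on the empty spare stand on the way; it must be empty again at the end. Lower the rollers in rather than dropping them, never lay one on the desk or in a tray or knock it against another, and leave the mug, the ink jar and the tape where they are.

Things in the scene. Friction and masses are not known exactly. Their poses are not given: they have to be found in the camera images.
- thick_roller: The thickest of the three rollers. Black rubber drum, 54 mm diameter, 70 mm long, on a steel axle 10 mm thick, 126 mm long, ends sticking out 28 mm each side; about 0.4 kg. Origin: middle of the drum, on the axis; x along the axle; y, z turn freely with it. 25 N across the drum from above holds it. Starts hanging in a tray stand, not its own.
- medium_roller: The roller of middle thickness. Black rubber drum, 38 mm diameter, 70 mm long, on a steel axle 10 mm thick, 126 mm long, ends sticking out 28 mm each side; about 0.25 kg. Origin: middle of the drum, on the axis; x along the axle; y, z turn freely with it. 25 N across the drum from above holds it. Starts hanging in a tray stand, not its own.
- thin_roller: The thinnest of the three rollers. Black rubber drum, 24 mm diameter, 70 mm long, on a steel axle 10 mm thick, 126 mm long, ends sticking out 28 mm each side; about 0.16 kg. Origin: middle of the drum, on the axis; x along the axle; y, z turn freely with it. 25 N across the drum from above holds it. Starts hanging in a tray stand, not its own.
- wide_stand: Stand with the widest tray (aluminium, 110 mm across, 10 mm high): home of the thick roller. Fixed. Origin on the desk under its middle, x along the axle line. Two 8 mm uprights at x = -49, +49 mm (90 mm between), 46 mm wide, 78 mm high. Slots open upward: 13 mm wide, bottom at z 50 mm (seated axle centre z 55), straight to z 62, then lips flare to about 35 mm at the top.
- middle_stand: Stand with the tray of middle width (aluminium, 82 mm across, 10 mm high): home of the medium roller. Fixed. Origin on the desk under its middle, x along the axle line. Two 8 mm uprights at x = -49, +49 mm (90 mm between), 46 mm wide, 78 mm high. Slots open upward: 13 mm wide, bottom at z 50 mm (seated axle centre z 55), straight to z 62, then lips flare to about 35 mm at the top.
- narrow_stand: Stand with the narrowest tray (aluminium, 54 mm across, 10 mm high): home of the thin roller. Fixed. Origin on the desk under its middle, x along the axle line. Two 8 mm uprights at x = -49, +49 mm (90 mm between), 46 mm wide, 78 mm high. Slots open upward: 13 mm wide, bottom at z 50 mm (seated axle centre z 55), straight to z 62, then lips flare to about 35 mm at the top.
- spare_stand: Spare stand without a tray, only a bar 16 mm wide; empty at the start, takes any roller. Fixed. Origin on the desk under its middle, x along the axle line. Two 8 mm uprights at x = -49, +49 mm (90 mm between), 46 mm wide, 78 mm high. Slots open upward: 13 mm wide, bottom at z 50 mm (seated axle centre z 55), straight to z 62, then lips flare to about 35 mm at the top.
- mug: Bystander: dark brown mug, 76 mm across, 80 mm high, with a handle; origin under its middle.
- ink_jar: Bystander: closed ink jar, 60 mm across, 70 mm high; origin under its middle.
- tape: Bystander: roll of brown tape lying flat, 100 mm across, 30 mm high; origin under its middle.
Things that resemble listed ones, but are neither listed nor needed, are in the scene too. What is shaped like the thin_roller but blue or turquoise is not meant.

How it is judged:
At the end, for the whole second after the job is handed in: Each roller hangs at rest in its own stand (thick-widest tray, medium-middle, thin-narrowest): drum middle within 14 mm along and 5 mm across the stand's middle, 51 to 58.5 mm above the desk (seated: 55), axle within 0.06 rad of the axle line; spare stand empty (x of thick_roller in the frame of wide_stand between -0.014 and 0.014 m and y of thick_roller in the frame of wide_stand between -0.005 and 0.005 m and z of thick_roller in the frame of wide_stand between 0.051 and 0.0585 m and angle between the x axis of thick_roller and the x axis of wide_stand, either way round below 0.06 rad and linear speed of each of thick_roller, medium_roller, thin_roller below 0.02 m/s and angular speed of each of thick_roller, medium_roller, thin_roller below 0.3 rad/s and x of medium_roller in the frame of middle_stand between -0.014 and 0.014 m and y of medium_roller in the frame of middle_stand between -0.005 and 0.005 m and z of medium_roller in the frame of middle_stand between 0.051 and 0.0585 m and angle between the x axis of medium_roller and the x axis of middle_stand, either way round below 0.06 rad and x of thin_roller in the frame of narrow_stand between -0.014 and 0.014 m and y of thin_roller in the frame of narrow_stand between -0.005 and 0.005 m and z of thin_roller in the frame of narrow_stand between 0.051 and 0.0585 m and angle between the x axis of thin_roller and the x axis of narrow_stand, either way round below 0.06 rad); the robot touches nothing.
It fails at once if a roller is laid on the desk or in a tray (its middle comes lower than 42 mm; hung in a stand it is at 55 mm) (height (world z) of any of thick_roller, medium_roller, thin_roller below 0.042 m).
It fails at once if a roller is dropped (faster than 0.4 m/s with no finger on it) ((linear speed of thick_roller above 0.4 m/s and contact force between the fingers and thick_roller below 0.05 N) or (linear speed of medium_roller above 0.4 m/s and contact force between the fingers and medium_roller below 0.05 N) or (linear speed of thin_roller above 0.4 m/s and contact force between the fingers and thin_roller below 0.05 N)).
It fails at once if two rollers knock together (contact force between any of medium_roller, thin_roller and thick_roller above 0.5 N or contact force between thin_roller and medium_roller above 0.5 N).
It fails at once if the mug, the ink jar or the tape is moved by more than 15 mm (distance of any of mug, ink_jar, tape from where it was at the start of the episode above 0.015 m).
It also fails if it takes over 128 s, if anything falls off the work surface, if the arm or the gripper's body presses on something with over 40 N, if the wrist force passes 120 N, or if a joint passes its speed limit or range.

## Working session

There is one attempt and no reset: what is moved stays moved. The work goes in short steps, Python scripts to look and compute and a shell command to move; the robot and the scene stay as the last step left them, time stands still between calls to the robot, and variables do not carry over. Pictures are saved under pics/ and viewed, about 12 in all and at most 16, crops included, and the job is handed in when it is done.

```bash
mkdir -p pics; ls
cat > h.py <<'E'
import cv2,numpy as np
from cell import robot,viewer
from scipy.spatial.transform import Rotation as R
def snap(n,f):
    s=robot.observe(); im=viewer.read_camera(n); cv2.imwrite('pics/'+f,im); return s,im
def cam(n,s=None):
    m=viewer.camera_model(n)
    if n=='wrist':
        T=np.eye(4);T[:3,:3]=R.from_euler('xyz',s['tool_rot']).as_matrix();T[:3,3]=s['tool_pos'];P=T@np.array(m['mount'])
    else: P=np.array(m['pose'])
    return m,P
def ray(n,u,v,z,s=None):
    m,P=cam(n,s)
    K=np.array([[m['fx'],0,m['cx']],[0,m['fy'],m['cy']],[0,0,1.]])
    d=m.get('dist',m.get('distortion'))
    p=cv2.undistortPoints(np.array([[[u,v]]],float),K,None if d is None else np.array(d,float))[0,0]
    w=P[:3,:3]@np.array([p[0],-p[1],-1]); o=P[:3,3]
    return o+w*(z-o[2])/w[2]
E
python3 - <<'E'
from h import *
for n in('scene','side','wrist'):
    s,_=snap(n,n+'0.png'); m=viewer.camera_model(n); print(n,{k:(v if np.ndim(v)<2 else np.round(v,3).tolist()) for k,v in m.items()})
print(s)
E
```

```text
pics
scene {'fx': 595.6812224852885, 'fy': 595.6812224852885, 'cx': 329.4392544279088, 'cy': 228.64395903244002, 'pose': [[0.237, -0.805, 0.544, 1.061], [0.971, 0.204, -0.121, -0.097], [-0.013, 0.557, 0.83, 0.844], [0.0, 0.0, 0.0, 1.0]]}
side {'fx': 599.8678570204132, 'fy': 599.8678570204132, 'cx': 321.34261024211344, 'cy': 242.92842361896746, 'pose': [[-0.973, 0.14, -0.184, 0.382], [-0.231, -0.563, 0.793, 0.761], [0.007, 0.814, 0.58, 0.644], [0.0, 0.0, 0.0, 1.0]]}
wrist {'fx': 426.8338699683905, 'fy': 426.8338699683905, 'cx': 315.54362478786504, 'cy': 228.57631855038727, 'mount': [[-0.001, 0.969, 0.246, 0.066], [1.0, 0.001, -0.0, 0.0], [-0.0, 0.246, -0.969, 0.02], [0.0, 0.0, 0.0, 1.0]]}
{'time': 0.1, 'qpos': array([ 1.07597226e+00,  3.42656926e-01,  1.52486344e+00, -1.61401757e-05,
        1.27541570e+00, -1.46018647e-01]), 'qvel': array([-0.00028812, -0.00126143, -0.00124065, -0.00089685,  0.00108292,
        0.0005191 ]), 'joint_efforts': array([ 6.30048999e-04, -4.32005739e+01, -2.44693226e+01,  7.18317926e-02,
        5.26710448e-02, -5.35054198e-05]), 'tool_pos': array([0.17937207, 0.49329556, 0.40413255]), 'tool_rot': array([-3.14026129e+00, -1.80196681e-04,  2.79279182e+00]), 'contact_force': array([-0.22457041, -0.15404712,  0.10608568]), 'torque': array([ 0.01270992, -0.06144859,  0.01186218]), 'opening': 0.09159470426181733}
```

View pics/scene0.png

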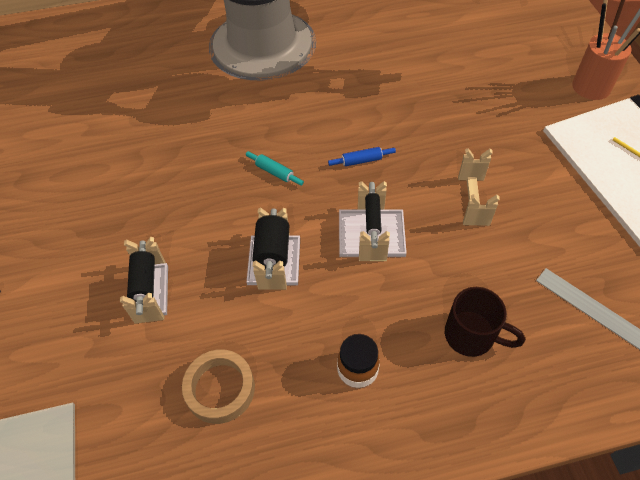

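View pics/side0.png

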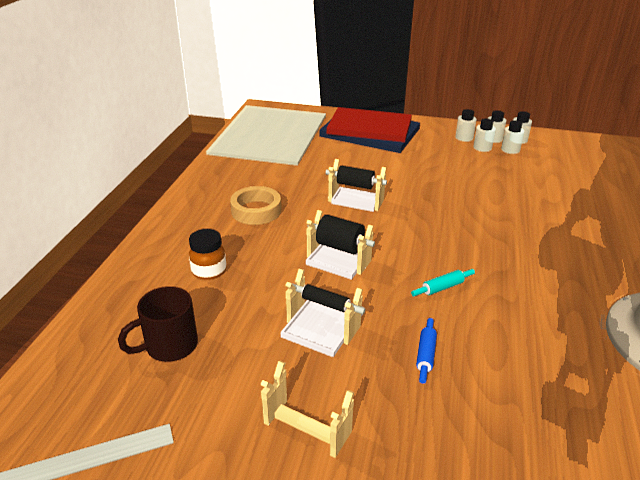

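The scene view shows the medium roller in the narrow tray at px (142,280), the thick one in the middle tray at (272,247) and the thin one in the wide tray at (373,218). The spare stand is empty at (480,190). Lookalikes for the thin roller are turquoise (273,168) and blue (362,157), both rejected. The mug is at (475,322), the jar at (358,360) and the tape at (218,385).

Run:
```python
from h import *
for nm,c,z in [('medium',(142,278),.055),('thick',(272,247),.055),('thin',(373,216),.055),('spareN',(476,162),.07),('spareF',(482,206),.07),('mug',(478,325),.04),('jar',(358,360),.035),('tape',(218,385),.015),('wideN',(372,192),.07),('wideF',(374,240),.07),('midN',(273,218),.07),('midF',(270,272),.07),('narN',(143,250),.07),('narF',(141,306),.07)]:
    print(nm,np.round(ray('scene',*c,z),3))
s=robot.observe()
# where tool's camera looks
print(R.from_euler('xyz',s['tool_rot']).as_matrix().round(3))
for uv in((0,0),(640,0),(640,480),(0,480),(320,240)): print(uv, ray('wrist',*uv,.055,s).round(3))
```

```text
medium [ 0.561 -0.28   0.055]
thick [ 0.555 -0.077  0.055]
thin [0.537 0.092 0.055]
spareN [0.482 0.287 0.07 ]
spareF [0.571 0.263 0.07 ]
mug [0.752 0.191 0.04 ]
jar [0.759 0.007 0.035]
tape [ 0.739 -0.194  0.015]
wideN [0.5  0.1  0.07]
wideF [0.591 0.078 0.07 ]
midN [ 0.511 -0.066  0.07 ]
midF [ 0.607 -0.089  0.07 ]
narN [ 0.521 -0.271  0.07 ]
narF [ 0.617 -0.281  0.07 ]
[[-0.94   0.342 -0.001]
 [ 0.342  0.94  -0.001]
 [ 0.    -0.001 -1.   ]]
(0, 0) [-0.035  0.336  0.055]
(640, 0) [0.118 0.757 0.055]
(640, 480) [0.528 0.689 0.055]
(0, 480) [0.323 0.126 0.055]
(320, 240) [0.206 0.487 0.055]
```

```bash
python3 -m creep '[[[30,-26,0,0,0,1],[30,-26,0,0,0,1],[30,-26,0,0,0,1],[30,-26,0,0,0,1],[30,-26,0,0,0,1]]]' -1 25
python3 -m creep '[[[30,-26,0,0,0,0],[30,-26,0,0,0,0],[30,-26,0,0,0,0],[30,-26,0,0,0,0],[30,-26,0,0,0,0]]]'
python3 -m creep '[[[30,-26,0,0,0,0],[20,-20,0,0,0,0],[0,0,0,0,0,0],[0,0,0,0,0,0]]]'
python3 - <<'E'
from h import *
s,_=snap('wrist','w1.png'); print(s['tool_pos'],s['tool_rot'],s['contact_force'])
E
```

```text
time: 0.57
tool_pos: [0.3277, 0.3625, 0.4026]
tool_rot: [-3.14, -0.004, 2.898]
contact_force: [0.6, 1.8, -0.1]
opening: 0.0918
time: 0.98
tool_pos: [0.4831, 0.2244, 0.402]
tool_rot: [-3.139, -0.005, 2.9]
contact_force: [0.4, 0.7, -0.8]
opening: 0.0919
time: 1.32
tool_pos: [0.5403, 0.169, 0.3999]
tool_rot: [-3.137, -0.005, 2.891]
contact_force: [-0.5, -0.4, -0.1]
opening: 0.0917
[0.54029562 0.16898093 0.39991913] [-3.13717559 -0.00523408  2.8907787 ] [-0.53205102 -0.42895745 -0.12485119]
```

View pics/w1.png

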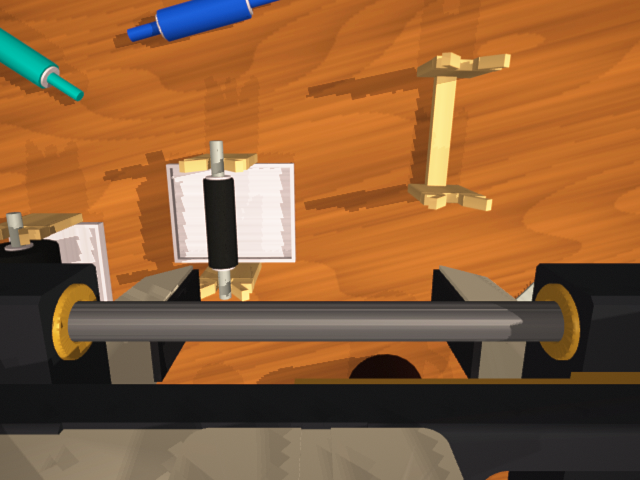

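The wrist view shows the wide stand with the thin roller at (220,220) and the spare stand at (440,130). The gripper hides everything below row 265.

Run:
```python
from h import *
im=cv2.imread('pics/w1.png')
a=im[45:220,395:525]; b=im[130:305,160:300]
f=lambda x:cv2.resize(x,None,fx=3.0,fy=3.0,interpolation=cv2.INTER_CUBIC)
sc=cv2.imread('pics/scene0.png')
cv2.imwrite('pics/c1.png',np.hstack([f(a),f(b)])[:600,:800])
```

```text
(no output)
```

View pics/c1.png

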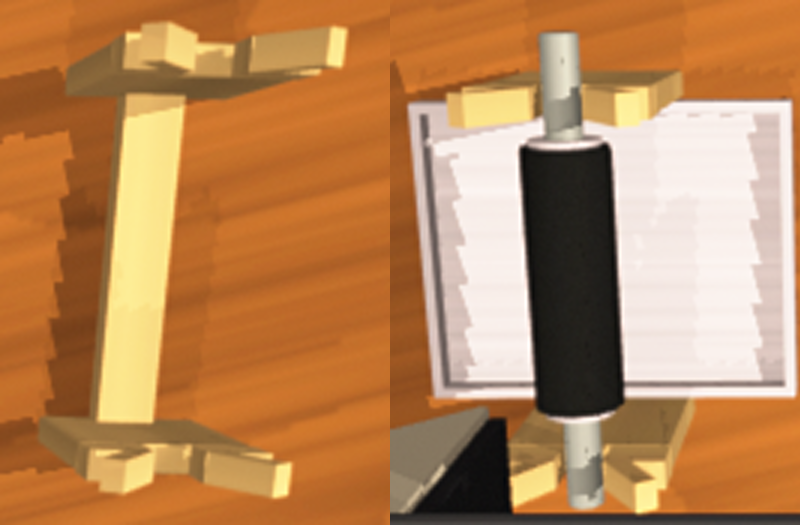

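```bash
cat >> h.py <<'E'
def stand(n,a,b,s=None,z=.077,L=.098):
    p,q=ray(n,*a,z,s),ray(n,*b,z,s); d=q-p
    print('mid',((p+q)/2).round(4),'yaw',np.degrees(np.arctan2(d[1],d[0])).round(1),'len',np.linalg.norm(d).round(4)); return p,q
def drum(n,box,s=None,f=None,z=.055):
    im=cv2.imread('pics/'+f); x0,y0,x1,y1=box
    m=np.zeros(im.shape[:2],np.uint8); m[y0:y1,x0:x1]=(im[y0:y1,x0:x1].max(2)<60)*255
    m=cv2.morphologyEx(m,cv2.MORPH_OPEN,np.ones((5,5)))
    c=max(cv2.findContours(m,cv2.RETR_EXTERNAL,cv2.CHAIN_APPROX_NONE)[0],key=cv2.contourArea)
    (cx,cy),wh,a=cv2.minAreaRect(c); bx=cv2.boxPoints(((cx,cy),wh,a))
    e=[(bx[i]+bx[(i+1)%4])/2 for i in range(4)]; L=[np.linalg.norm(bx[i]-bx[(i+1)%4]) for i in range(4)]
    i=int(np.argmin(L[:2])); print(f,'px',(round(cx),round(cy)),np.round(wh)); stand(n,e[i],e[i+2],s,z)
E
python3 - <<'E'
from h import *
s=robot.observe()
print('spare');stand('wrist',(476.5,58.5),(458.3,203),s)
print('wide');stand('wrist',(212.7,166),(225.3,291.7),s)
t=[ray('wrist',160+(u-390)/3,130+v/3,.010,s) for u,v in((408,100),(795,100),(797,397),(433,397))]
print('tray mean',np.mean(t,0).round(4))
p=[ray('wrist',395+u/3,45+v/3,.01,s) for u,v in((150,95),(127,422))];print('bar',np.mean(p,0),p)
drum('wrist',(195,165,245,280),s,'w1.png')
for f,b in(('thin',(355,185,390,240)),('thick',(245,205,300,280)),('med',(120,240,165,310))): drum('scene',b,None,'scene0.png')
for b in((295,275,360,315),(310,205,370,260),(330,160,380,192)): drum('side',b,None,'side0.png')
E
```

```text
spare
mid [0.5089 0.2843 0.077 ] yaw -16.8 len 0.0977
wide
mid [0.5331 0.0967 0.077 ] yaw -11.9 len 0.0952
tray mean [0.5339 0.0933 0.01  ]
bar [0.51012109 0.28486974 0.01      ] [array([0.4665801 , 0.29607097, 0.01      ]), array([0.55366208, 0.27366851, 0.01      ])]
w1.png px (220, 224) [89. 29.]
mid [0.5325 0.0927 0.055 ] yaw -14.4 len 0.0715
scene0.png px (373, 211) [34. 14.]
mid [0.5265 0.0951 0.055 ] yaw -16.0 len 0.068
scene0.png px (271, 239) [34. 46.]
mid [ 0.5381 -0.0762  0.055 ] yaw -14.0 len 0.0869
scene0.png px (141, 274) [25. 45.]
mid [ 0.5529 -0.281   0.055 ] yaw -6.7 len 0.0796
side0.png px (323, 297) [43. 15.]
mid [0.5337 0.0915 0.055 ] yaw 166.7 len 0.0685
side0.png px (339, 234) [47. 30.]
mid [ 0.5452 -0.079   0.055 ] yaw 165.0 len 0.0866
side0.png px (354, 177) [35. 18.]
mid [ 0.5577 -0.2824  0.055 ] yaw 173.9 len 0.0716
```

```bash
python3 -m creep '[[[-3,-30,-20,0,0,0],[-3,-30,-20,0,0,0],[-1,-16,-30,0,0,0],[0,0,-20,0,0,0],[0,0,0,0,0,0]]]' -1 25
python3 -m creep '[[[0,0,0,0,0,0]]]'
```

```text
time: 1.78
tool_pos: [0.5286, 0.0965, 0.309]
tool_rot: [-3.14, -0.002, 2.9]
contact_force: [-0.9, -0.1, -0.7]
opening: 0.0919
time: 1.87
tool_pos: [0.528, 0.0973, 0.309]
tool_rot: [-3.14, -0.003, 2.901]
contact_force: [0.2, 0.6, -0.4]
opening: 0.0917
```

```bash
python3 -m creep '[[[3,-3,-25,0,0,-0.5],[2,-1,-25,0,0,0],[0,0,-20,0,0,0],[0,0,-10,0,0,0],[0,0,0,0,0,0]]]'
python3 -m creep '[[[0,0,-8,0,0,0],[0,0,-5,0,0,0],[0,0,0,0,0,0],[0,0,0,0,0,0]]]'
```

```text
time: 2.28
tool_pos: [0.5339, 0.0995, 0.2345]
tool_rot: [3.139, 0.009, 2.9]
contact_force: [-0.2, 0.3, -0.1]
opening: 0.0922
time: 2.62
tool_pos: [0.5352, 0.1017, 0.2248]
tool_rot: [3.136, 0.015, 2.903]
contact_force: [-0.3, -0.2, -0.2]
opening: 0.0923
```

```bash
cat > e.py <<'E'
import sys
from h import *
# e.py gx gy gz axleyaw_deg : shift (mm) and turn (deg) so that the grasp point is at g, tool down
g=np.array(sys.argv[1:4],float); yaw=np.radians(float(sys.argv[4])+180)
s=robot.observe(); M=R.from_euler('xyz',s['tool_rot']); D=R.from_euler('xyz',[np.pi,0,yaw])
print('shift',((g+[0,0,.159]-s['tool_pos'])*1e3).round(1),'turn',np.degrees((D*M.inv()).as_rotvec()).round(2),'grasp',(s['tool_pos']+M.apply([0,0,.159])).round(4),'F',s['contact_force'].round(1),'open',round(s['opening'],4),'t',s['time'])
E
python3 e.py .5328 .0927 .055 -14.4
```

```text
shift [ -2.4  -9.  -10.8] turn [-0.07  0.92 -0.75] grasp [0.5377 0.1019 0.0658] F [-0.3 -0.2 -0.2] open 0.0923 t 2.6167
```

```bash
python3 -m creep '[[[-2,-5,-5,0,0.9,-0.7],[0,-4,-5,0,0,0],[0,0,0,0,0,0],[0,0,0,0,0,0]]]'
python3 e.py .5328 .0927 .055 -14.4
```

```text
time: 2.95
tool_pos: [0.5335, 0.0916, 0.2156]
tool_rot: [3.14, 0.002, 2.89]
contact_force: [-0.6, 0.2, 0.7]
opening: 0.092
shift [-0.7  1.1 -1.6] turn [-0.07  0.11  0.04] grasp [0.5338 0.0918 0.0566] F [-0.6  0.2  0.7] open 0.092 t 2.95
```

```bash
python3 -m creep '[[[0,1,-1,0,0,0],[0,0,0,0,0,0],[0,0,0,0,0,0],[0,0,0,0,0,0],[0,0,0,0,0,0]]]' 1 25
python3 -m creep '[[[0,0,0,0,0,0],[0,0,0,0,0,0],[0,0,0,0,0,0]]]'; python3 e.py .5328 .0927 .055 -14.4
```

```text
time: 3.37
tool_pos: [0.5336, 0.0923, 0.2146]
tool_rot: [3.14, 0.002, 2.889]
contact_force: [-1.0, 0.6, -0.4]
opening: 0.0632
time: 3.62
tool_pos: [0.5337, 0.0924, 0.2148]
tool_rot: [3.14, 0.002, 2.889]
contact_force: [-0.4, 0.1, 0.4]
opening: 0.0433
shift [-0.9  0.3 -0.8] turn [-0.08  0.15  0.07] grasp [0.5341 0.0927 0.0558] F [-0.4  0.1  0.4] open 0.0433 t 3.6167
```

```bash
python3 -m creep '[[[0,0,0,0,0,0],[0,0,0,0,0,0],[0,0,0,0,0,0],[0,0,0,0,0,0],[0,0,0,0,0,0]]]'
python3 -m creep '[[[0,0,0,0,0,0],[0,0,0,0,0,0],[0,0,0,0,0,0]]]'
python3 -m creep '[[[0,0,5,0,0,0],[0,0,15,0,0,0],[0,0,20,0,0,0],[0,0,20,0,0,0],[0,0,20,0,0,0]]]'; python3 e.py .5095 .2845 .1 -15
```

```text
time: 4.03
tool_pos: [0.5337, 0.0925, 0.2149]
tool_rot: [3.14, 0.002, 2.889]
contact_force: [0.2, 0.3, 0.5]
opening: 0.0235
time: 4.28
tool_pos: [0.5337, 0.0925, 0.2148]
tool_rot: [3.14, 0.002, 2.889]
contact_force: [0.5, -0.1, -0.7]
opening: 0.0234
time: 4.7
tool_pos: [0.5313, 0.0923, 0.2931]
tool_rot: [-3.14, -0.011, 2.889]
contact_force: [0.1, 0.5, -2.5]
opening: 0.0231
shift [-21.8 192.2 -34.1] turn [-0.05 -0.62 -0.53] grasp [0.5296 0.0925 0.1341] F [ 0.1  0.5 -2.5] open 0.0231 t 4.7
```

```bash
python3 -m creep '[[[-2,20,0,0,-0.6,-0.5],[-4,35,0,0,0,0],[-4,35,0,0,0,0],[-4,35,0,0,0,0],[-4,35,0,0,0,0]]]'
python3 -m creep '[[[-3,22,0,0,0,0],[0,10,0,0,0,0],[0,0,0,0,0,0],[0,0,0,0,0,0]]]'; python3 e.py .5095 .2845 .1 -15
```

```text
time: 5.12
tool_pos: [0.5147, 0.2511, 0.3004]
tool_rot: [3.139, 0.01, 2.869]
contact_force: [1.8, -0.3, -1.5]
opening: 0.0233
time: 5.45
tool_pos: [0.5092, 0.2904, 0.3008]
tool_rot: [3.138, 0.01, 2.877]
contact_force: [-0.1, -0.8, -1.0]
opening: 0.0235
shift [  0.3  -5.9 -41.8] turn [-0.04  0.59  0.18] grasp [0.5108 0.2905 0.1418] F [-0.1 -0.8 -1. ] open 0.0235 t 5.45
```

Take a scene check of the held roller over the spare stand at a lower height.

```bash
python3 -m creep '[[[0,-4,-15,0,0.6,0.2],[0,-2,-15,0,0,0],[0,0,-12,0,0,0],[0,0,0,0,0,0],[0,0,0,0,0,0]]]'; python3 e.py .5095 .2845 .1 -15
python3 - <<'E'
from h import *
_,a=snap('scene','s2.png');_,b=snap('side','d2.png');_,c=snap('wrist','w2.png')
f=lambda x,k:cv2.resize(x,(400,300),interpolation=cv2.INTER_CUBIC)
cv2.imwrite('pics/c2.png',np.vstack([np.hstack([f(a[110:260,400:600],2),f(b[330:480,210:410],2)]),np.hstack([f(c,1),f(c[200:440,160:480],1)])]))
E
```

```text
time: 5.87
tool_pos: [0.5105, 0.2762, 0.2543]
tool_rot: [-3.138, -0.004, 2.875]
contact_force: [-0.1, 1.0, -0.8]
opening: 0.0232
shift [-1.   8.3  4.7] turn [ 0.12 -0.25  0.3 ] grasp [0.5098 0.2759 0.0953] F [-0.1  1.  -0.8] open 0.0232 t 5.8667
```

View pics/c2.png

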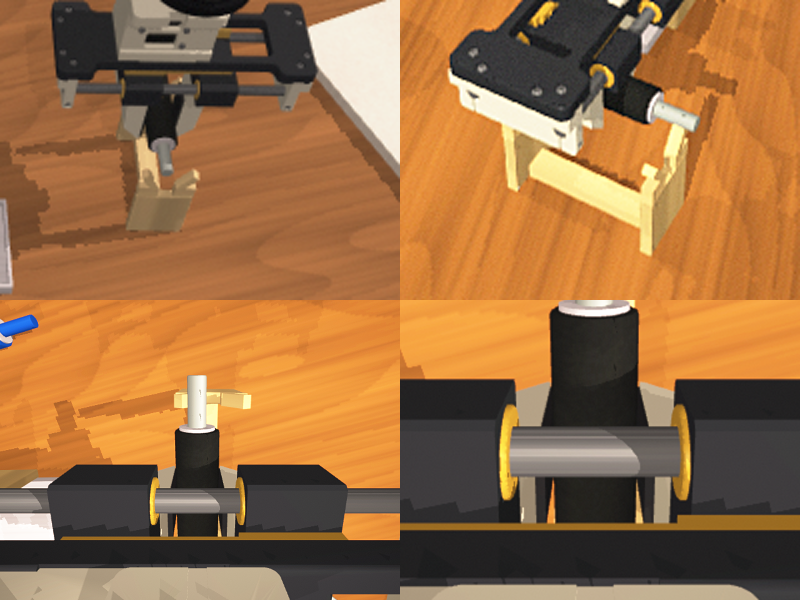

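```bash
python3 -m creep '[[[-1,5,2,0,0,0.3],[0,3,0,0,0,0],[0,0,0,0,0,0],[0,0,0,0,0,0]]]'; python3 e.py .5095 .2845 .085 -15
```

```text
time: 6.35
tool_pos: [0.5101, 0.2859, 0.26]
tool_rot: [3.141, 0.001, 2.881]
contact_force: [-0.3, -0.1, -2.1]
opening: 0.023
shift [ -0.6  -1.4 -16. ] turn [-0.04  0.09 -0.05] grasp [0.5104 0.286  0.101 ] F [-0.3 -0.1 -2.1] open 0.023 t 6.35
```

```bash
python3 -m creep '[[[0,-1,-8,0,0,0],[0,0,-8,0,0,0],[0,0,-6,0,0,0],[0,0,0,0,0,0],[0,0,0,0,0,0]]]'; python3 e.py .5095 .2845 .056 -15
```

```text
time: 6.77
tool_pos: [0.5097, 0.2853, 0.2356]
tool_rot: [3.141, 0.002, 2.882]
contact_force: [-0.4, -0.4, -2.1]
opening: 0.0234
shift [ -0.2  -0.8 -20.6] turn [-0.03  0.1  -0.13] grasp [0.51   0.2854 0.0766] F [-0.4 -0.4 -2.1] open 0.0234 t 6.7667
```

```bash
python3 -m creep '[[[0,-0.5,-5,0,0,0],[0,0,-5,0,0,0],[0,0,-4,0,0,0],[0,0,-3,0,0,0],[0,0,0,0,0,0]]]'; python3 e.py .5095 .2845 .056 -15
python3 -m creep '[[[0,0,-2,0,0,0],[0,0,-1,0,0,0],[0,0,0,0,0,0],[0,0,0,0,0,0]]]'; python3 e.py .5095 .2845 .056 -15
```

```text
time: 7.18
tool_pos: [0.5097, 0.2845, 0.2163]
tool_rot: [3.141, 0.001, 2.882]
contact_force: [0.4, 0.5, -2.8]
opening: 0.0233
shift [-0.2 -0.  -1.3] turn [-0.01  0.06 -0.11] grasp [0.5098 0.2846 0.0573] F [ 0.4  0.5 -2.8] open 0.0233 t 7.1833
time: 7.52
tool_pos: [0.51, 0.2847, 0.2155]
tool_rot: [3.14, 0.003, 2.882]
contact_force: [0.1, -0.2, -0.7]
opening: 0.0235
shift [-0.5 -0.2 -0.5] turn [-0.06  0.19 -0.12] grasp [0.5105 0.2848 0.0565] F [ 0.1 -0.2 -0.7] open 0.0235 t 7.5167
```

```bash
python3 -m creep '[[[0,0,-0.5,0,0,0],[0,0,0,0,0,0],[0,0,0,0,0,0],[0,0,0,0,0,0],[0,0,0,0,0,0]]]' -1
python3 -m creep '[[[0,0,0,0,0,0],[0,0,0,0,0,0],[0,0,0,0,0,0],[0,0,0,0,0,0],[0,0,0,0,0,0]]]'
python3 -m creep '[[[0,0,0,0,0,0],[0,0,10,0,0,0],[0,0,25,0,0,0],[0,0,30,0,0,0],[0,0,30,0,0,0]]]'; python3 e.py .545 -.078 .16 -14
```

```text
time: 7.93
tool_pos: [0.5104, 0.2849, 0.2154]
tool_rot: [3.138, 0.005, 2.882]
contact_force: [-0.6, -0.4, -0.1]
opening: 0.052
time: 8.35
tool_pos: [0.5105, 0.2849, 0.2154]
tool_rot: [3.138, 0.005, 2.882]
contact_force: [-0.5, -0.1, -0.1]
opening: 0.0856
time: 8.77
tool_pos: [0.5083, 0.2839, 0.3079]
tool_rot: [-3.136, -0.008, 2.882]
contact_force: [0.5, 0.2, 0.4]
opening: 0.0916
shift [  36.7 -361.9   11.1] turn [ 0.22 -0.52  0.9 ] grasp [0.5068 0.2833 0.1489] F [0.5 0.2 0.4] open 0.0916 t 8.7667
```

```bash
python3 -m creep '[[[5,-20,20,0,-0.5,0],[7,-35,15,0,0,0],[7,-35,15,0,0,0],[7,-35,15,0,0,0],[7,-35,15,0,0,0]]]'
python3 -m creep '[[[7,-37,5,0,0,0],[7,-37,0,0,0,0],[7,-37,0,0,0,0],[7,-37,0,0,0,0],[7,-37,0,0,0,0]]]'
python3 -m creep '[[[7,-37,0,0,0,0],[7,-37,0,0,0,0],[7,-20,0,0,0,0],[7,-10,0,0,0,0],[0,0,0,0,0,0]]]'
python3 -m creep '[[[0,0,0,0,0,0],[0,0,0,0,0,0]]]'
python3 - <<'E'
from h import *
s,im=snap('wrist','w3.png'); print(s['tool_pos'],s['tool_rot'])
snap('scene','s3.png')
E
```

```text
time: 9.18
tool_pos: [0.5393, 0.1251, 0.4005]
tool_rot: [3.138, 0.01, 2.893]
contact_force: [0.2, -1.2, -0.6]
opening: 0.0917
time: 9.6
tool_pos: [0.5734, -0.0681, 0.4166]
tool_rot: [3.135, 0.025, 2.895]
contact_force: [0.4, 0.1, 0.6]
opening: 0.0918
time: 10.02
tool_pos: [0.6002, -0.1858, 0.4209]
tool_rot: [3.138, 0.03, 2.886]
contact_force: [-0.4, 0.2, -0.5]
opening: 0.0915
time: 10.18
tool_pos: [0.5996, -0.1858, 0.4216]
tool_rot: [3.137, 0.029, 2.885]
contact_force: [0.2, 0.5, 0.0]
opening: 0.0919
[ 0.59961048 -0.18576186  0.42161572] [3.13723283 0.02940929 2.88514972]
```

View pics/w3.png

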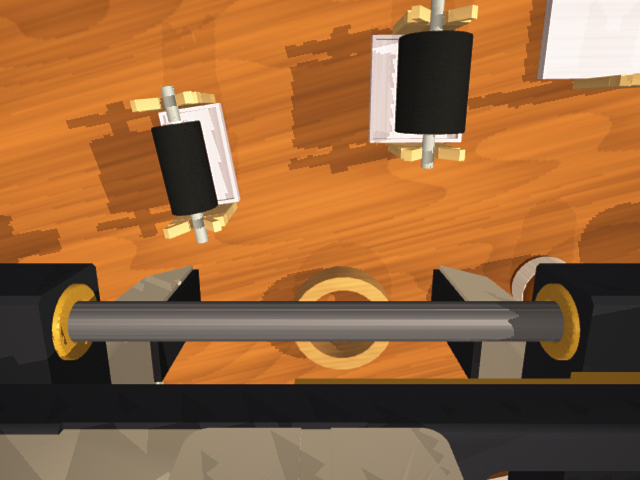

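The wrist view shows the medium roller at (185,167) in the narrow stand and the thick roller at (433,83) in the middle stand.

Run:
```python
from h import *
im=cv2.imread('pics/w3.png')
f=lambda x:cv2.resize(x,None,fx=3.0,fy=3.0,interpolation=cv2.INTER_CUBIC)
cv2.imwrite('pics/c3.png',np.hstack([f(im[75:250,120:250]),f(im[0:175,360:490])]))
s=robot.observe()
print('med');drum('wrist',(140,110,230,225),s,'w3.png')
print('thick');drum('wrist',(385,20,480,145),s,'w3.png')
drum('scene',(465,160,500,220),None,'s3.png')
```

```text
med
w3.png px (184, 168) [93. 49.]
mid [ 0.5568 -0.281   0.055 ] yaw -7.0 len 0.0736
thick
w3.png px (433, 82) [ 72. 104.]
mid [ 0.5431 -0.0749  0.055 ] yaw -12.9 len 0.0752
s3.png px (479, 177) [33. 14.]
mid [0.5021 0.2873 0.055 ] yaw -14.6 len 0.0697
```

View pics/c3.png

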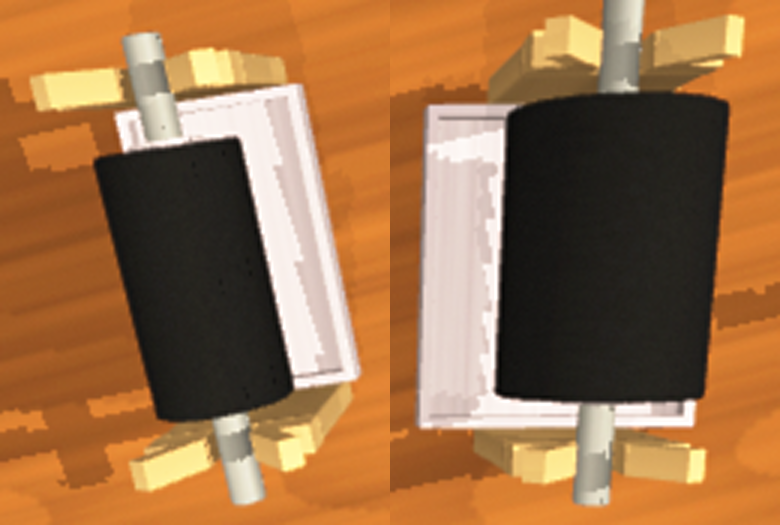

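```bash
python3 - <<'E'
from h import *
s=robot.observe()
print('narrow');stand('wrist',(162.3,102.7),(192.7,229),s)
print('middle');stand('wrist',(443.8,12.7),(433.3,154),s)
print('med axle');stand('wrist',(120+142/3,75+38/3),(120+248/3,75+500/3),s,.057)
print('thick lower axle end',ray('wrist',360+202/3,500/3,.057,s))
E
python3 e.py .545 -.078 .16 -13
```

```text
narrow
mid [ 0.5538 -0.2785  0.077 ] yaw -6.0 len 0.0963
middle
mid [ 0.5455 -0.0777  0.077 ] yaw -14.6 len 0.0964
med axle
mid [ 0.5566 -0.2793  0.057 ] yaw -6.4 len 0.1245
thick lower axle end [ 0.60431809 -0.09144854  0.057     ]
shift [ -54.7  107.1 -102.7] turn [0.16 1.7  1.62] grasp [ 0.6044 -0.1856  0.2628] F [ 0.2  0.9 -0.4] open 0.0915 t 10.2833
```

```bash
python3 -m creep '[[[-18,28,-15,0,1.7,1],[-18,32,-20,0,0,0],[-15,32,-20,0,0,0],[-4,12,-30,0,0,0],[0,0,0,0,0,0]]]'
python3 -m creep '[[[0,0,0,0,0,0],[0,0,0,0,0,0]]]';python3 e.py .5435 -.077 .14 -13.7
```

```text
time: 10.7
tool_pos: [0.5398, -0.0731, 0.3369]
tool_rot: [-3.138, 0.005, 2.909]
contact_force: [-0.7, -0.0, -0.3]
opening: 0.0918
time: 10.87
tool_pos: [0.5399, -0.0714, 0.3387]
tool_rot: [-3.137, 0.006, 2.913]
contact_force: [-0.3, -0.4, 0.7]
opening: 0.0918
shift [  3.6  -5.6 -39.7] turn [ 0.3   0.26 -0.59] grasp [ 0.5406 -0.0722  0.1797] F [-0.3 -0.4  0.7] open 0.0918 t 10.8667
```

```bash
python3 -m creep '[[[3,-5,-20,0.3,0.3,-0.6],[0,0,-20,0,0,0],[0,0,-10,0,0,0],[0,0,0,0,0,0],[0,0,0,0,0,0]]]';python3 e.py .5435 -.077 .055 -13.7
```

```text
time: 11.28
tool_pos: [0.5477, -0.0806, 0.2959]
tool_rot: [-3.14, 0.016, 2.9]
contact_force: [0.8, 1.2, 0.2]
opening: 0.0917
shift [ -4.2   3.6 -81.9] turn [0.31 0.89 0.13] grasp [ 0.5502 -0.0815  0.1369] F [0.8 1.2 0.2] open 0.0917 t 11.2833
```

```bash
python3 -m creep '[[[-4,3,-15,0.3,0.9,0],[0,0,-5,0,0,0],[0,0,0,0,0,0],[0,0,0,0,0,0]]]';python3 e.py .5435 -.077 .055 -13.7
```

```text
time: 11.62
tool_pos: [0.5444, -0.0785, 0.2771]
tool_rot: [-3.141, 0.003, 2.899]
contact_force: [1.0, -0.3, 0.0]
opening: 0.0916
shift [ -0.9   1.5 -63.1] turn [0.07 0.17 0.19] grasp [ 0.5449 -0.0787  0.1181] F [ 1.  -0.3  0. ] open 0.0916 t 11.6167
```

```bash
python3 -m creep '[[[-1,1,-13,0,0,0],[0,0,-13,0,0,0],[0,0,-13,0,0,0],[0,0,0,0,0,0],[0,0,0,0,0,0]]]';python3 e.py .5435 -.077 .055 -13.7
python3 -m creep '[[[0,0,-10,0,0,0],[0,0,-7,0,0,0],[0,0,-4,0,0,0],[0,0,0,0,0,0],[0,0,0,0,0,0]]]';python3 e.py .5435 -.077 .055 -13.7
```

```text
time: 12.03
tool_pos: [0.5443, -0.0774, 0.2393]
tool_rot: [-3.141, 0.008, 2.9]
contact_force: [-0.4, -0.1, -0.5]
opening: 0.0918
shift [ -0.8   0.4 -25.3] turn [0.15 0.44 0.15] grasp [ 0.5455 -0.0778  0.0803] F [-0.4 -0.1 -0.5] open 0.0918 t 12.0333
time: 12.45
tool_pos: [0.545, -0.0775, 0.2186]
tool_rot: [-3.141, 0.012, 2.9]
contact_force: [0.6, -0.9, -0.3]
opening: 0.0918
shift [-1.5  0.5 -4.6] turn [0.21 0.63 0.14] grasp [ 0.5468 -0.078   0.0596] F [ 0.6 -0.9 -0.3] open 0.0918 t 12.45
```

```bash
python3 -m creep '[[[-2,0,-4,0.2,0.6,0],[0,0,0,0,0,0],[0,0,0,0,0,0]]]';python3 e.py .5435 -.077 .055 -13.7
python3 -m creep '[[[0,0,0,0,0,0],[0,0,0,0,0,0],[0,0,0,0,0,0],[0,0,0,0,0,0],[0,0,0,0,0,0]]]' 1 30
python3 -m creep '[[[0,0,0,0,0,0],[0,0,0,0,0,0],[0,0,0,0,0,0],[0,0,0,0,0,0],[0,0,0,0,0,0]]]';python3 e.py .5435 -.077 .055 -13.7
```

```text
time: 12.7
tool_pos: [0.543, -0.0775, 0.2146]
tool_rot: [3.142, 0.0, 2.9]
contact_force: [0.7, -0.2, -0.0]
opening: 0.0916
shift [ 0.5  0.5 -0.6] turn [0.   0.01 0.13] grasp [ 0.543  -0.0775  0.0556] F [ 0.7 -0.2 -0. ] open 0.0916 t 12.7
time: 13.12
tool_pos: [0.5431, -0.0776, 0.2152]
tool_rot: [3.142, 0.001, 2.9]
contact_force: [0.1, 0.2, 0.6]
opening: 0.0627
time: 13.53
tool_pos: [0.5432, -0.0776, 0.2153]
tool_rot: [3.142, 0.001, 2.9]
contact_force: [-0.9, 0.6, -0.2]
opening: 0.0531
shift [ 0.3  0.6 -1.3] turn [0.02 0.08 0.14] grasp [ 0.5434 -0.0776  0.0563] F [-0.9  0.6 -0.2] open 0.0531 t 13.5333
```

```bash
python3 -m creep '[[[0,0,0,0,0,0],[0,0,5,0,0,0],[0,0,15,0,0,0],[0,0,25,0,0,0],[0,0,25,0,0,0]]]'
python3 -m creep '[[[0,0,20,0,0,0],[0,0,0,0,0,0],[0,0,0,0,0,0]]]';python3 e.py .5335 .0935 .10 -14.2
```

```text
time: 13.95
tool_pos: [0.5401, -0.0768, 0.2805]
tool_rot: [3.141, -0.017, 2.9]
contact_force: [0.8, 1.0, -5.1]
opening: 0.0534
time: 14.2
tool_pos: [0.5402, -0.0768, 0.3048]
tool_rot: [3.141, -0.012, 2.9]
contact_force: [-0.2, 0.2, -4.7]
opening: 0.0534
shift [ -6.7 170.3 -45.8] turn [-0.2  -0.67 -0.37] grasp [ 0.5384 -0.0763  0.1458] F [-0.2  0.2 -4.7] open 0.0534 t 14.2
```

```bash
python3 -m creep '[[[-1,25,0,-0.2,-0.6,-0.3],[-1,30,0,0,0,0],[-2,35,0,0,0,0],[-2,30,0,0,0,0],[0,15,0,0,0,0]]]'
python3 -m creep '[[[0,0,0,0,0,0],[0,0,0,0,0,0],[0,0,0,0,0,0]]]';python3 e.py .5335 .0935 .10 -14.2
```

```text
time: 14.62
tool_pos: [0.532, 0.0587, 0.2974]
tool_rot: [-3.138, -0.01, 2.886]
contact_force: [0.7, -0.6, -3.4]
opening: 0.0535
time: 14.87
tool_pos: [0.5302, 0.0622, 0.2927]
tool_rot: [-3.137, -0.018, 2.891]
contact_force: [-0.4, 0.0, -4.2]
opening: 0.0535
shift [  3.3  31.3 -33.7] turn [ 0.01 -1.07  0.13] grasp [0.5273 0.0621 0.1337] F [-0.4  0.  -4.2] open 0.0535 t 14.8667
```

```bash
python3 -m creep '[[[2,15,0,0,-1,0],[1,12,0,0,0,0],[0,4,0,0,0,0],[0,0,0,0,0,0],[0,0,0,0,0,0]]]'
python3 e.py .5335 .0935 .10 -14.2
```

```text
time: 15.28
tool_pos: [0.5335, 0.0902, 0.2899]
tool_rot: [-3.138, -0.006, 2.887]
contact_force: [0.3, -0.2, -3.8]
opening: 0.0535
shift [  0.    3.3 -30.9] turn [ 0.11 -0.37  0.39] grasp [0.5325 0.0899 0.1309] F [ 0.3 -0.2 -3.8] open 0.0535 t 15.2833
```

```bash
python3 -m creep '[[[0,3,-10,0.1,-0.4,0.4],[0,0,-10,0,0,0],[0,0,-10,0,0,0],[0,0,0,0,0,0],[0,0,0,0,0,0]]]'
python3 e.py .5335 .0935 .056 -14.2
```

```text
time: 15.7
tool_pos: [0.5337, 0.0906, 0.2581]
tool_rot: [-3.14, 0.0, 2.892]
contact_force: [1.1, 0.6, -4.2]
opening: 0.0533
shift [ -0.2   2.9 -43.1] turn [0.08 0.   0.1 ] grasp [0.5337 0.0904 0.0991] F [ 1.1  0.6 -4.2] open 0.0533 t 15.7
```

```bash
python3 -m creep '[[[0,3,-5,0,0,0],[0,0,-8,0,0,0],[0,0,-8,0,0,0],[0,0,0,0,0,0],[0,0,0,0,0,0]]]'
python3 e.py .5335 .0933 .056 -14.2
python3 -m creep '[[[0,0,-5,0,0,0],[0,0,-4,0,0,0],[0,0,-4,0,0,0],[0,0,0,0,0,0],[0,0,0,0,0,0]]]'
python3 e.py .5335 .0933 .056 -14.2
```

```text
time: 16.12
tool_pos: [0.534, 0.0934, 0.2352]
tool_rot: [-3.14, 0.001, 2.891]
contact_force: [-0.3, 0.1, -3.9]
opening: 0.0534
shift [ -0.5  -0.1 -20.2] turn [0.09 0.01 0.15] grasp [0.534  0.0931 0.0762] F [-0.3  0.1 -3.9] open 0.0534 t 16.1167
time: 16.53
tool_pos: [0.5341, 0.0934, 0.221]
tool_rot: [-3.14, 0.001, 2.891]
contact_force: [0.1, -0.2, -3.1]
opening: 0.053
shift [-0.6 -0.1 -6. ] turn [0.09 0.04 0.13] grasp [0.5342 0.0932 0.062 ] F [ 0.1 -0.2 -3.1] open 0.053 t 16.5333
```

```bash
python3 -m creep '[[[0,0,-2.5,0,0,0],[0,0,-2,0,0,0],[0,0,-1,0,0,0],[0,0,0,0,0,0],[0,0,0,0,0,0]]]'
python3 e.py .5335 .0933 .0563 -14.2
```

```text
time: 16.95
tool_pos: [0.5344, 0.0934, 0.2155]
tool_rot: [-3.141, 0.002, 2.891]
contact_force: [0.1, 1.1, -3.8]
opening: 0.0535
shift [-0.9 -0.1 -0.2] turn [0.09 0.1  0.14] grasp [0.5346 0.0932 0.0565] F [ 0.1  1.1 -3.8] open 0.0535 t 16.95
```

```bash
python3 -m creep '[[[0,0,-1,0,0,0],[0,0,-0.5,0,0,0],[0,0,0,0,0,0],[0,0,0,0,0,0]]]'
python3 e.py .5335 .0933 .0563 -14.2
```

```text
time: 17.28
tool_pos: [0.5343, 0.0934, 0.2156]
tool_rot: [-3.141, 0.003, 2.891]
contact_force: [0.0, -0.6, -3.9]
opening: 0.0535
shift [-0.8 -0.1 -0.3] turn [0.1  0.17 0.13] grasp [0.5348 0.0931 0.0566] F [ 0.  -0.6 -3.9] open 0.0535 t 17.2833
```

```bash
python3 -m creep '[[[0,0,-2,0,0,0],[0,0,-2,0,0,0]]]'
python3 -m creep '[[[0,0,-1,0,0,0]]]'; python3 e.py .5335 .0933 .0563 -14.2
```

```text
time: 17.45
tool_pos: [0.5343, 0.0935, 0.2149]
tool_rot: [-3.141, 0.005, 2.892]
contact_force: [-10.9, -1.1, 25.5]
opening: 0.0534
time: 17.53
tool_pos: [0.5342, 0.0935, 0.2152]
tool_rot: [-3.141, 0.005, 2.892]
contact_force: [-3.7, -0.3, 2.5]
opening: 0.0536
shift [-0.7 -0.2  0.1] turn [0.11 0.29 0.1 ] grasp [0.535  0.0932 0.0562] F [-3.7 -0.3  2.5] open 0.0536 t 17.5333
```

Seated (25 N reaction from the slot bottom at the expected height). Release.

```bash
python3 -m creep '[[[0,0,0.3,0,0,0],[0,0,0,0,0,0],[0,0,0,0,0,0],[0,0,0,0,0,0],[0,0,0,0,0,0]]]' -1
python3 -m creep '[[[0,0,0,0,0,0],[0,0,0,0,0,0],[0,0,10,0,0,0],[0,0,20,0,0,0],[0,0,30,0,0,0]]]'
python3 -m creep '[[[0,0,30,0,0,0],[0,0,0,0,0,0]]]'; python3 e.py .5565 -.280 .14 -6.7
```

```text
time: 17.95
tool_pos: [0.5354, 0.0936, 0.217]
tool_rot: [3.14, 0.011, 2.892]
contact_force: [0.1, 0.8, -0.0]
opening: 0.0817
time: 18.37
tool_pos: [0.5337, 0.0934, 0.2734]
tool_rot: [-3.139, -0.002, 2.892]
contact_force: [1.0, 0.4, -0.5]
opening: 0.0916
time: 18.53
tool_pos: [0.5347, 0.0935, 0.3103]
tool_rot: [-3.141, 0.006, 2.892]
contact_force: [1.1, -0.5, 1.4]
opening: 0.092
shift [  21.8 -373.5  -11.3] turn [0.08 0.31 7.62] grasp [0.5355 0.0932 0.1513] F [ 1.1 -0.5  1.4] open 0.092 t 18.5333
```

```bash
python3 -m creep '[[[2,-20,0,0,0,0],[2,-35,0,0,0,1.5],[2,-35,0,0,0,1.5],[2,-35,0,0,0,1.5],[2,-35,0,0,0,1.5]]]'
python3 -m creep '[[[2,-35,0,0,0,1.5],[2,-35,0,0,0,0],[2,-35,0,0,0,0],[2,-25,0,0,0,0],[0,0,0,0,0,0]]]'; python3 -m creep '[[[0,0,0,0,0,0],[0,0,0,0,0,0]]]'
python3 e.py .5565 -.280 .14 -6.7
```

```text
time: 18.95
tool_pos: [0.5441, -0.0652, 0.3165]
tool_rot: [3.139, 0.015, 3.012]
contact_force: [0.5, -0.1, 0.0]
opening: 0.0919
time: 19.37
tool_pos: [0.5509, -0.2075, 0.3191]
tool_rot: [-3.141, 0.019, 3.036]
contact_force: [-0.7, -0.6, -0.1]
opening: 0.0917
time: 19.53
tool_pos: [0.5504, -0.2087, 0.3192]
tool_rot: [3.141, 0.018, 3.033]
contact_force: [0.0, -0.1, -1.3]
opening: 0.0917
shift [  6.1 -71.3 -20.2] turn [ 0.11  1.05 -0.49] grasp [ 0.5534 -0.209   0.1602] F [ 0.  -0.1 -1.3] open 0.0917 t 19.5333
```

```bash
python3 -m creep '[[[2,-25,-5,0,1,-0.5],[2,-25,-5,0,0,0],[2,-18,-5,0,0,0],[0,-3,-5,0,0,0],[0,0,0,0,0,0]]]'; python3 -m creep '[[[0,0,0,0,0,0],[0,0,0,0,0,0]]]'
python3 e.py .5565 -.280 .055 -6.7
```

```text
time: 19.95
tool_pos: [0.5575, -0.2753, 0.2994]
tool_rot: [3.141, 0.0, 3.032]
contact_force: [-0.8, 0.3, -0.1]
opening: 0.092
time: 20.12
tool_pos: [0.5576, -0.2732, 0.2989]
tool_rot: [3.14, -0.001, 3.033]
contact_force: [0.2, 0.8, -0.5]
opening: 0.0919
shift [ -1.1  -6.8 -84.9] turn [-0.12 -0.06 -0.47] grasp [ 0.5574 -0.2729  0.1399] F [ 0.2  0.8 -0.5] open 0.0919 t 20.1167
```

```bash
python3 -m creep '[[[-1,-6,-15,0,0,-0.5],[0,0,-15,0,0,0],[0,0,-5,0,0,0],[0,0,0,0,0,0],[0,0,0,0,0,0]]]'
python3 e.py .5565 -.280 .055 -6.7
```

```text
time: 20.53
tool_pos: [0.5575, -0.2741, 0.2655]
tool_rot: [3.139, 0.001, 3.029]
contact_force: [0.2, -0.1, -0.4]
opening: 0.0919
shift [ -1.   -5.9 -51.5] turn [-0.11  0.08 -0.25] grasp [ 0.5577 -0.2738  0.1065] F [ 0.2 -0.1 -0.4] open 0.0919 t 20.5333
```

```bash
python3 -m creep '[[[-1,-5,-2,0,0,-0.3],[0,-3,0,0,0,0],[0,0,-10,0,0,0],[0,0,-10,0,0,0],[0,0,0,0,0,0]]]'
python3 e.py .5565 -.280 .055 -6.7
```

```text
time: 20.95
tool_pos: [0.5571, -0.2825, 0.245]
tool_rot: [-3.141, 0.006, 3.024]
contact_force: [-0.6, 0.5, -0.9]
opening: 0.092
shift [ -0.6   2.5 -31. ] turn [0.06 0.34 0.03] grasp [ 0.5581 -0.2827  0.086 ] F [-0.6  0.5 -0.9] open 0.092 t 20.95
```

```bash
python3 -m creep '[[[-1,2,-13,0,0.5,0],[0,0,-10,0,0,0],[0,0,-6,0,0,0],[0,0,0,0,0,0],[0,0,0,0,0,0]]]'
python3 e.py .5565 -.280 .055 -6.7
python3 -m creep '[[[0,0,-2,0,0.5,0],[0,0,0,0,0,0],[0,0,0,0,0,0]]]'; python3 e.py .5565 -.280 .055 -6.7
```

```text
time: 21.37
tool_pos: [0.5554, -0.28, 0.2107]
tool_rot: [3.141, -0.007, 3.024]
contact_force: [0.3, -0.3, 0.7]
opening: 0.0918
shift [ 1.1 -0.   3.3] turn [-0.06 -0.39  0.04] grasp [ 0.5544 -0.2798  0.0517] F [ 0.3 -0.3  0.7] open 0.0918 t 21.3667
time: 21.62
tool_pos: [0.5556, -0.28, 0.2086]
tool_rot: [-3.141, -0.016, 3.024]
contact_force: [0.1, 0.0, 0.2]
opening: 0.0918
shift [ 0.9 -0.   5.4] turn [-0.05 -0.93  0.03] grasp [ 0.553  -0.2799  0.0497] F [0.1 0.  0.2] open 0.0918 t 21.6167
```

```bash
python3 -m creep '[[[1,0,4,0,-0.9,0],[0,0,1,0,0,0],[0,0,0,0,0,0]]]'; python3 e.py .5565 -.280 .055 -6.7
python3 -m creep '[[[0,0,0,0,0,0],[0,0,0,0,0,0],[0,0,0,0,0,0],[0,0,0,0,0,0],[0,0,0,0,0,0]]]' 1 30
python3 -m creep '[[[0,0,0,0,0,0],[0,0,0,0,0,0],[0,0,0,0,0,0],[0,0,0,0,0,0],[0,0,0,0,0,0]]]'
python3 -m creep '[[[0,0,0,0,0,0],[0,0,0,0,0,0],[0,0,0,0,0,0],[0,0,0,0,0,0]]]';python3 e.py .5565 -.280 .055 -6.7
```

```text
time: 21.87
tool_pos: [0.557, -0.2801, 0.215]
tool_rot: [3.141, 0.003, 3.024]
contact_force: [0.0, 0.1, 0.0]
opening: 0.0922
shift [-0.5  0.1 -1. ] turn [0.   0.15 0.03] grasp [ 0.5574 -0.2802  0.056 ] F [0.  0.1 0. ] open 0.0922 t 21.8667
time: 22.28
tool_pos: [0.5572, -0.2803, 0.2162]
tool_rot: [-3.141, 0.004, 3.024]
contact_force: [1.1, -0.0, 0.0]
opening: 0.0635
time: 22.7
tool_pos: [0.5571, -0.2803, 0.216]
tool_rot: [-3.141, 0.004, 3.024]
contact_force: [-1.7, 0.4, 0.5]
opening: 0.0375
time: 23.03
tool_pos: [0.5571, -0.2803, 0.216]
tool_rot: [-3.141, 0.004, 3.024]
contact_force: [-0.4, -0.1, 0.1]
opening: 0.0377
shift [-0.6  0.3 -2. ] turn [0.06 0.22 0.04] grasp [ 0.5577 -0.2805  0.057 ] F [-0.4 -0.1  0.1] open 0.0377 t 23.0333
```

```bash
python3 -m creep '[[[0,0,5,0,0,0],[0,0,15,0,0,0],[0,0,25,0,0,0],[0,0,25,0,0,0],[0,0,10,0,0,0]]]'
python3 -m creep '[[[-1,20,0,0,0,-1],[-1,30,0,0,0,-1.5],[-1,35,0,0,0,-1.5],[-2,35,0,0,0,-1.5],[-2,30,0,0,0,-1]]]'
python3 -m creep '[[[-1,20,0,0,0,-0.5],[0,0,0,0,0,0],[0,0,0,0,0,0]]]';python3 e.py .546 -.0778 .10 -14
```

```text
time: 23.45
tool_pos: [0.5553, -0.2792, 0.294]
tool_rot: [3.136, -0.007, 3.024]
contact_force: [0.6, -0.5, -1.8]
opening: 0.0373
time: 23.87
tool_pos: [0.5473, -0.1311, 0.2966]
tool_rot: [3.142, 0.001, 2.896]
contact_force: [0.3, 0.4, -1.4]
opening: 0.0373
time: 24.12
tool_pos: [0.5448, -0.1038, 0.2956]
tool_rot: [3.14, -0.004, 2.892]
contact_force: [0.1, -0.5, -1.9]
opening: 0.0376
shift [  1.2  26.  -36.6] turn [-0.16 -0.17  0.28] grasp [ 0.5443 -0.1034  0.1366] F [ 0.1 -0.5 -1.9] open 0.0376 t 24.1167
```

```bash
python3 -m creep '[[[1,14,0,0,0,0.3],[0,9,-5,0,0,0],[0,3,-10,0,0,0],[0,0,-10,0,0,0],[0,0,0,0,0,0]]]';python3 -m creep '[[[0,0,0,0,0,0],[0,0,0,0,0,0]]]';python3 e.py .546 -.0778 .10 -14
```

```text
time: 24.53
tool_pos: [0.5459, -0.0795, 0.2675]
tool_rot: [3.141, -0.003, 2.897]
contact_force: [-0.3, -0.3, -3.0]
opening: 0.0373
time: 24.7
tool_pos: [0.5457, -0.0808, 0.2657]
tool_rot: [3.141, -0.006, 2.895]
contact_force: [0.1, -0.2, -1.8]
opening: 0.0375
shift [ 0.3  3.  -6.7] turn [-0.11 -0.34  0.11] grasp [ 0.5447 -0.0805  0.1067] F [ 0.1 -0.2 -1.8] open 0.0375 t 24.7
```

```bash
python3 -m creep '[[[0,3,-5,0,-0.3,0],[0,0,-8,0,0,0],[0,0,-8,0,0,0],[0,0,0,0,0,0],[0,0,0,0,0,0]]]';python3 e.py .546 -.0776 .057 -14
```

```text
time: 25.12
tool_pos: [0.5458, -0.0789, 0.2426]
tool_rot: [3.14, 0.0, 2.893]
contact_force: [-0.1, -0.3, -2.0]
opening: 0.0373
shift [  0.2   1.3 -26.6] turn [-0.08  0.04  0.22] grasp [ 0.5459 -0.0787  0.0836] F [-0.1 -0.3 -2. ] open 0.0373 t 25.1167
```

```bash
python3 -m creep '[[[0,1,-5,0,0,0.2],[0,0,-5,0,0,0],[0,0,-5,0,0,0],[0,0,0,0,0,0],[0,0,0,0,0,0]]]';python3 e.py .546 -.0776 .057 -14
python3 -m creep '[[[0,0,-4,0,0,0],[0,0,-4,0,0,0],[0,0,-2,0,0,0],[0,0,0,0,0,0],[0,0,0,0,0,0]]]';python3 e.py .546 -.0776 .057 -14
```

```text
time: 25.53
tool_pos: [0.5459, -0.0778, 0.226]
tool_rot: [3.14, 0.001, 2.897]
contact_force: [-0.1, -0.4, -3.0]
opening: 0.037
shift [  0.1   0.2 -10. ] turn [-0.08  0.05 -0.01] grasp [ 0.546  -0.0776  0.067 ] F [-0.1 -0.4 -3. ] open 0.037 t 25.5333
time: 25.95
tool_pos: [0.5462, -0.0778, 0.216]
tool_rot: [3.14, 0.002, 2.898]
contact_force: [0.1, 0.2, 0.2]
opening: 0.0374
shift [-0.2  0.2 -0. ] turn [-0.05  0.14 -0.02] grasp [ 0.5466 -0.0777  0.057 ] F [0.1 0.2 0.2] open 0.0374 t 25.95
```

```bash
python3 -m creep '[[[0,0,0,0,0,0],[0,0,0,0,0,0],[0,0,0,0,0,0],[0,0,0,0,0,0],[0,0,0,0,0,0]]]' -1
python3 -m creep '[[[0,0,0,0,0,0],[0,0,0,0,0,0],[0,0,0,0,0,0],[0,0,10,0,0,0],[0,0,20,0,0,0]]]'
python3 -m creep '[[[0,0,30,0,0,0],[0,0,30,0,0,0],[0,0,10,0,0,0],[0,0,0,0,0,0]]]'
python3 - <<'E'
from h import *
s,_=snap('wrist','w4.png')
E
python3 e.py .5095 .2848 .14 -15
```

```text
time: 26.37
tool_pos: [0.5467, -0.078, 0.2168]
tool_rot: [3.14, 0.005, 2.898]
contact_force: [-0.5, -0.2, -0.5]
opening: 0.066
time: 26.78
tool_pos: [0.5456, -0.0778, 0.2447]
tool_rot: [3.14, -0.002, 2.897]
contact_force: [1.0, 0.1, -0.0]
opening: 0.0915
time: 27.12
tool_pos: [0.5456, -0.0777, 0.323]
tool_rot: [3.14, 0.002, 2.897]
contact_force: [0.5, -0.8, -0.0]
opening: 0.0922
shift [-36.1 362.5 -23.3] turn [-0.05  0.13 -1.01] grasp [ 0.5459 -0.0775  0.1633] F [ 0.2 -0.3  0.6] open 0.092 t 27.1667
```

```bash
python3 -m creep '[[[-2,20,0,0,0,0],[-4,35,0,0,0,0],[-4,35,0,0,0,0],[-4,35,0,0,0,0],[-4,35,0,0,0,0]]]'
python3 -m creep '[[[-4,35,0,0,0,-0.5],[-4,35,0,0,0,-0.5],[-4,35,0,0,0,0],[-4,25,0,0,0,0],[0,10,0,0,0,0]]]';python3 -m creep '[[[0,0,0,0,0,0],[0,0,0,0,0,0]]]';python3 e.py .5095 .2848 .14 -15
```

```text
time: 27.58
tool_pos: [0.5263, 0.0809, 0.319]
tool_rot: [-3.14, -0.001, 2.886]
contact_force: [1.2, 0.8, -0.4]
opening: 0.092
time: 28.0
tool_pos: [0.5057, 0.231, 0.3134]
tool_rot: [-3.137, -0.01, 2.87]
contact_force: [-0.1, 0.3, -0.0]
opening: 0.0918
time: 28.17
tool_pos: [0.5048, 0.2329, 0.3115]
tool_rot: [-3.135, -0.012, 2.875]
contact_force: [0.5, -0.5, -0.5]
opening: 0.0919
shift [  4.7  51.9 -12.5] turn [ 0.18 -0.79  0.29] grasp [0.5026 0.2324 0.1525] F [ 0.5 -0.5 -0.5] open 0.0919 t 28.1667
```

```bash
python3 -m creep '[[[2,20,0,0.2,-0.8,0.3],[2,20,-5,0,0,0],[0,10,-5,0,0,0],[0,0,0,0,0,0],[0,0,0,0,0,0]]]';python3 -m creep '[[[0,0,0,0,0,0]]]';python3 e.py .5095 .2848 .055 -15
```

```text
time: 28.58
tool_pos: [0.511, 0.2772, 0.299]
tool_rot: [-3.138, -0.002, 2.873]
contact_force: [0.8, -0.8, 0.7]
opening: 0.0919
time: 28.67
tool_pos: [0.5112, 0.276, 0.2987]
tool_rot: [-3.137, -0.002, 2.873]
contact_force: [0.4, -0.2, 0.2]
opening: 0.0915
shift [ -1.7   8.8 -84.7] turn [ 0.24 -0.21  0.41] grasp [0.5106 0.2753 0.1397] F [ 0.4 -0.2  0.2] open 0.0915 t 28.6667
```

```bash
python3 -m creep '[[[-1,6,-10,0.2,-0.2,0.4],[0,4,-10,0,0,0],[0,0,-10,0,0,0],[0,0,0,0,0,0],[0,0,0,0,0,0]]]';python3 e.py .5095 .2848 .055 -15
```

```text
time: 29.08
tool_pos: [0.5104, 0.2837, 0.2655]
tool_rot: [-3.14, -0.0, 2.877]
contact_force: [-0.3, -0.6, 0.6]
opening: 0.0917
shift [ -0.9   1.1 -51.5] turn [ 0.08 -0.02  0.17] grasp [0.5103 0.2835 0.1065] F [-0.3 -0.6  0.6] open 0.0917 t 29.0833
```

```bash
python3 -m creep '[[[-1,1,-15,0,0,0],[0,0,-15,0,0,0],[0,0,-10,0,0,0],[0,0,-5,0,0,0],[0,0,0,0,0,0]]]';python3 -m creep '[[[0,0,0,0,0,0],[0,0,0,0,0,0]]]';python3 e.py .5095 .2848 .055 -15
```

```text
time: 29.5
tool_pos: [0.5096, 0.2846, 0.219]
tool_rot: [-3.141, 0.001, 2.877]
contact_force: [0.3, -1.0, -0.7]
opening: 0.0917
time: 29.67
tool_pos: [0.5098, 0.2846, 0.2194]
tool_rot: [-3.141, 0.001, 2.877]
contact_force: [0.3, 0.1, 0.1]
opening: 0.0918
shift [-0.3  0.2 -5.4] turn [0.06 0.05 0.16] grasp [0.5099 0.2844 0.0604] F [0.3 0.1 0.1] open 0.0918 t 29.6667
```

```bash
python3 -m creep '[[[0,0,-5,0,0,0],[0,0,0,0,0,0],[0,0,0,0,0,0]]]';python3 e.py .5095 .2848 .055 -15
python3 -m creep '[[[0,0,0,0,0,0],[0,0,0,0,0,0],[0,0,0,0,0,0],[0,0,0,0,0,0],[0,0,0,0,0,0]]]' 1 25
python3 -m creep '[[[0,0,0,0,0,0],[0,0,0,0,0,0],[0,0,0,0,0,0],[0,0,0,0,0,0],[0,0,0,0,0,0]]]'
python3 -m creep '[[[0,0,0,0,0,0],[0,0,0,0,0,0],[0,0,0,0,0,0],[0,0,0,0,0,0],[0,0,0,0,0,0]]]'
python3 -m creep '[[[0,0,0,0,0,0],[0,0,0,0,0,0]]]';python3 e.py .5095 .2848 .055 -15
```

```text
time: 29.92
tool_pos: [0.5104, 0.2848, 0.2157]
tool_rot: [3.14, 0.004, 2.877]
contact_force: [0.2, 0.5, 0.1]
opening: 0.092
shift [-0.9 -0.  -1.7] turn [-0.    0.23  0.15] grasp [0.511  0.2848 0.0567] F [0.2 0.5 0.1] open 0.092 t 29.9167
time: 30.33
tool_pos: [0.5106, 0.2849, 0.2166]
tool_rot: [3.14, 0.005, 2.877]
contact_force: [0.1, 0.2, 0.2]
opening: 0.0633
time: 30.75
tool_pos: [0.5106, 0.2849, 0.2167]
tool_rot: [3.14, 0.005, 2.877]
contact_force: [-0.6, 0.1, -0.1]
opening: 0.03
time: 31.17
tool_pos: [0.5106, 0.2849, 0.2167]
tool_rot: [3.139, 0.005, 2.877]
contact_force: [0.3, -0.3, 1.5]
opening: 0.023
time: 31.33
tool_pos: [0.5106, 0.2849, 0.2167]
tool_rot: [3.14, 0.005, 2.877]
contact_force: [0.2, -0.1, 0.1]
opening: 0.0234
shift [-1.1 -0.1 -2.7] turn [-0.04  0.31  0.16] grasp [0.5114 0.285  0.0577] F [ 0.2 -0.1  0.1] open 0.0234 t 31.3333
```

```bash
python3 -m creep '[[[0,0,5,0,0,0],[0,0,15,0,0,0],[0,0,25,0,0,0],[0,0,30,0,0,0],[0,0,25,0,0,0]]]'
python3 -m creep '[[[2,-20,0,0,0,0],[3,-35,0,0,0,0],[3,-35,0,0,0,0],[3,-35,0,0,0,1],[3,-35,0,0,0,1]]]'
python3 -m creep '[[[3,-35,0,0,0,1],[3,-35,0,0,0,1],[3,-35,0,0,0,1],[3,-35,0,0,0,1],[3,-35,0,0,0,1]]]'
python3 -m creep '[[[3,-35,0,0,0,0],[3,-35,0,0,0,0],[3,-25,0,0,0,0],[0,0,0,0,0,0],[0,0,0,0,0,0]]]';python3 e.py .5555 -.2792 .14 -6.5
```

```text
time: 31.75
tool_pos: [0.508, 0.2838, 0.3133]
tool_rot: [-3.133, -0.009, 2.877]
contact_force: [0.7, 0.7, -1.9]
opening: 0.0231
time: 32.17
tool_pos: [0.5214, 0.1255, 0.3223]
tool_rot: [3.14, 0.003, 2.924]
contact_force: [0.4, 0.3, -1.0]
opening: 0.0231
time: 32.58
tool_pos: [0.5347, -0.0576, 0.324]
tool_rot: [3.14, 0.004, 3.018]
contact_force: [0.7, -0.2, -1.9]
opening: 0.0237
time: 33.0
tool_pos: [0.5425, -0.1649, 0.3249]
tool_rot: [-3.141, 0.004, 3.011]
contact_force: [0.4, -0.0, -1.3]
opening: 0.0232
shift [  13.  -114.3  -25.9] turn [0.04 0.25 0.98] grasp [ 0.5432 -0.165   0.1659] F [ 0.4 -0.  -1.3] open 0.0232 t 33.0
```

```bash
python3 -m creep '[[[3,-25,0,0,0,0.5],[4,-35,-5,0,0,0.5],[3,-30,-5,0,0,0],[2,-20,-5,0,0,0],[0,-4,0,0,0,0]]]';python3 -m creep '[[[0,0,0,0,0,0],[0,0,0,0,0,0]]]';python3 e.py .5555 -.2792 .12 -6.5
```

```text
time: 33.42
tool_pos: [0.5548, -0.2769, 0.3102]
tool_rot: [3.139, 0.003, 3.036]
contact_force: [-0.5, 0.7, -2.1]
opening: 0.0235
time: 33.58
tool_pos: [0.5548, -0.2759, 0.3097]
tool_rot: [3.138, 0.001, 3.036]
contact_force: [0.1, 0.7, -1.0]
opening: 0.0232
shift [  0.7  -3.3 -30.7] turn [-0.2   0.1  -0.45] grasp [ 0.5551 -0.2753  0.1507] F [ 0.1  0.7 -1. ] open 0.0232 t 33.5833
```

```bash
python3 -m creep '[[[0,-3,-15,-0.2,0,-0.4],[0,0,-15,0,0,0],[0,0,-15,0,0,0],[0,0,0,0,0,0],[0,0,0,0,0,0]]]';python3 e.py .5555 -.2792 .0577 -6.5
python3 - <<'E'
from h import *
_,a=snap('scene','s5.png');_,b=snap('side','d5.png');_,c=snap('wrist','w5.png')
f=lambda x:cv2.resize(x,(400,300),interpolation=cv2.INTER_CUBIC)
cv2.imwrite('pics/c5.png',np.vstack([np.hstack([f(a[210:360,60:260]),f(b[120:270,270:470])]),np.hstack([f(c[120:300,200:440]),f(cv2.imread('pics/w4.png'))])]))
E
```

```text
time: 34.0
tool_pos: [0.556, -0.2703, 0.2666]
tool_rot: [3.141, 0.004, 3.036]
contact_force: [1.2, -0.3, -1.3]
opening: 0.023
shift [ -0.5  -8.9 -49.9] turn [-0.04  0.22 -0.47] grasp [ 0.5566 -0.2702  0.1076] F [ 1.2 -0.3 -1.3] open 0.023 t 34.0
```

View pics/c5.png

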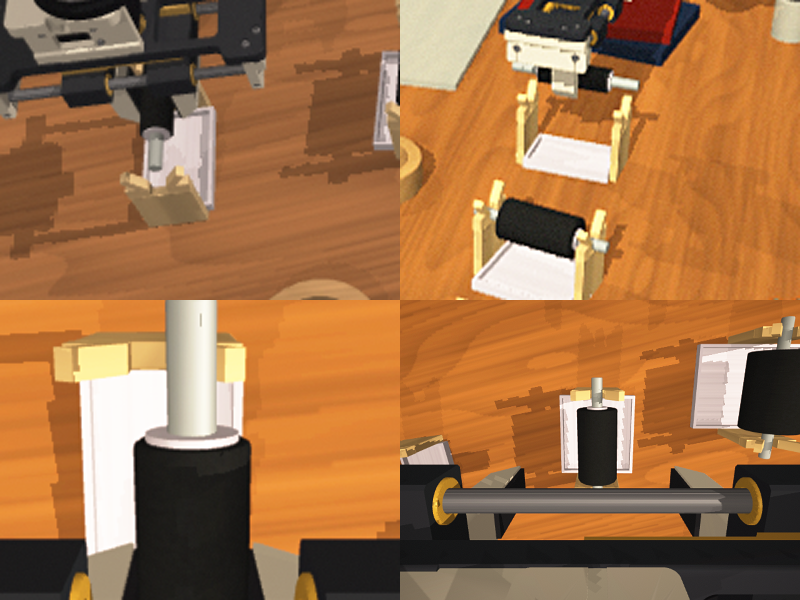

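The axle is right of the slot middle in the wrist crop, at 192 against 150 px, which matches the -9 mm still to go. The medium roller is seated in the middle stand.

```bash
python3 -m creep '[[[0,-6,2,0,0.2,-0.5],[0,-3,0,0,0,0],[0,0,0,0,0,0],[0,0,0,0,0,0],[0,0,0,0,0,0]]]';python3 e.py .5555 -.2792 .0577 -6.5
```

```text
time: 34.57
tool_pos: [0.5566, -0.2814, 0.2729]
tool_rot: [-3.139, 0.006, 3.026]
contact_force: [0.2, 0.2, -1.9]
opening: 0.0234
shift [ -1.1   2.2 -56.2] turn [0.21 0.34 0.13] grasp [ 0.5576 -0.282   0.1139] F [ 0.2  0.2 -1.9] open 0.0234 t 34.5667
```

```bash
python3 -m creep '[[[-1,2,-8,0.2,0.3,0],[0,0,-10,0,0,0],[0,0,-8,0,0,0],[0,0,0,0,0,0],[0,0,0,0,0,0]]]';python3 e.py .5555 -.2795 .0577 -6.5
```

```text
time: 34.98
tool_pos: [0.555, -0.2791, 0.2434]
tool_rot: [3.141, -0.001, 3.025]
contact_force: [0.2, -0.5, -0.7]
opening: 0.0232
shift [  0.5  -0.4 -26.7] turn [-0.06 -0.06  0.16] grasp [ 0.5548 -0.279   0.0844] F [ 0.2 -0.5 -0.7] open 0.0232 t 34.9833
```

```bash
python3 -m creep '[[[0,-0.5,-6,0,0,0],[0,0,-6,0,0,0],[0,0,-5,0,0,0],[0,0,0,0,0,0],[0,0,0,0,0,0]]]';python3 e.py .5555 -.2795 .0577 -6.5
python3 -m creep '[[[0,0,-4,0,0,0],[0,0,-2,0,0,0],[0,0,-2,0,0,0],[0,0,0,0,0,0],[0,0,0,0,0,0]]]';python3 e.py .5555 -.2795 .0577 -6.5
```

```text
time: 35.4
tool_pos: [0.555, -0.2797, 0.2238]
tool_rot: [3.14, -0.002, 3.026]
contact_force: [-0.8, 0.2, -1.3]
opening: 0.0235
shift [ 0.5  0.2 -7.1] turn [-0.08 -0.11  0.14] grasp [ 0.5547 -0.2794  0.0648] F [-0.8  0.2 -1.3] open 0.0235 t 35.4
time: 35.82
tool_pos: [0.5554, -0.2798, 0.2169]
tool_rot: [3.142, 0.0, 3.026]
contact_force: [-0.7, -0.3, -0.8]
opening: 0.0232
shift [ 0.1  0.3 -0.2] turn [0.   0.02 0.14] grasp [ 0.5555 -0.2798  0.0579] F [-0.7 -0.3 -0.8] open 0.0232 t 35.8167
```

```bash
python3 -m creep '[[[0,0,-1.5,0,0,0],[0,0,-1,0,0,0]]]';python3 e.py .5555 -.2795 .0577 -6.5
```

```text
time: 35.98
tool_pos: [0.5555, -0.2798, 0.2165]
tool_rot: [-3.141, 0.002, 3.026]
contact_force: [-4.0, 1.8, 9.0]
opening: 0.0233
shift [0.  0.3 0.2] turn [0.05 0.09 0.13] grasp [ 0.5557 -0.28    0.0575] F [-4.   1.8  9. ] open 0.0233 t 35.9833
```

Seated. Release, retreat up and away, and check.

```bash
python3 -m creep '[[[0,0,0,0,0,0],[0,0,0,0,0,0],[0,0,0,0,0,0],[0,0,0,0,0,0],[0,0,0,0,0,0]]]' -1
python3 -m creep '[[[0,0,0,0,0,0],[0,0,0,0,0,0],[0,0,0,0,0,0],[0,0,0,0,0,0],[0,0,0,0,0,0]]]'
python3 -m creep '[[[0,0,10,0,0,0],[0,0,20,0,0,0],[0,0,30,0,0,0],[0,0,40,0,0,0],[0,0,40,0,0,0]]]'
python3 -m creep '[[[5,30,20,0,0,0],[5,30,10,0,0,0],[5,30,0,0,0,0],[5,30,0,0,0,0],[5,0,0,0,0,0]]]'
python3 -m creep '[[[0,0,0,0,0,0],[0,0,0,0,0,0],[0,0,0,0,0,0]]]'
python3 - <<'E'
from h import *
s,c=snap('wrist','w6.png');_,a=snap('scene','s6.png');_,b=snap('side','d6.png');print(s['tool_pos'])
f=lambda x:cv2.resize(x,(400,300),interpolation=cv2.INTER_CUBIC)
cv2.imwrite('pics/c6.png',np.vstack([np.hstack([f(a),f(b[150:450,200:600])]),np.hstack([f(c),f(a[120:420,100:500])])]))
E
```

```text
time: 36.4
tool_pos: [0.5558, -0.28, 0.2172]
tool_rot: [-3.14, 0.004, 3.026]
contact_force: [0.2, 0.5, -0.2]
opening: 0.0521
time: 36.82
tool_pos: [0.5558, -0.28, 0.2166]
tool_rot: [-3.14, 0.003, 3.026]
contact_force: [-0.4, 0.1, -0.2]
opening: 0.0852
time: 37.23
tool_pos: [0.553, -0.2783, 0.3532]
tool_rot: [3.133, -0.015, 3.026]
contact_force: [1.1, -0.2, -0.7]
opening: 0.0924
time: 37.65
tool_pos: [0.5773, -0.1562, 0.4023]
tool_rot: [-3.141, 0.008, 3.02]
contact_force: [0.7, -0.5, 0.2]
opening: 0.0916
time: 37.9
tool_pos: [0.5775, -0.1553, 0.4045]
tool_rot: [-3.139, 0.011, 3.023]
contact_force: [0.5, 0.2, 0.0]
opening: 0.0916
[ 0.57754759 -0.15526643  0.40450982]
```

View pics/c6.png

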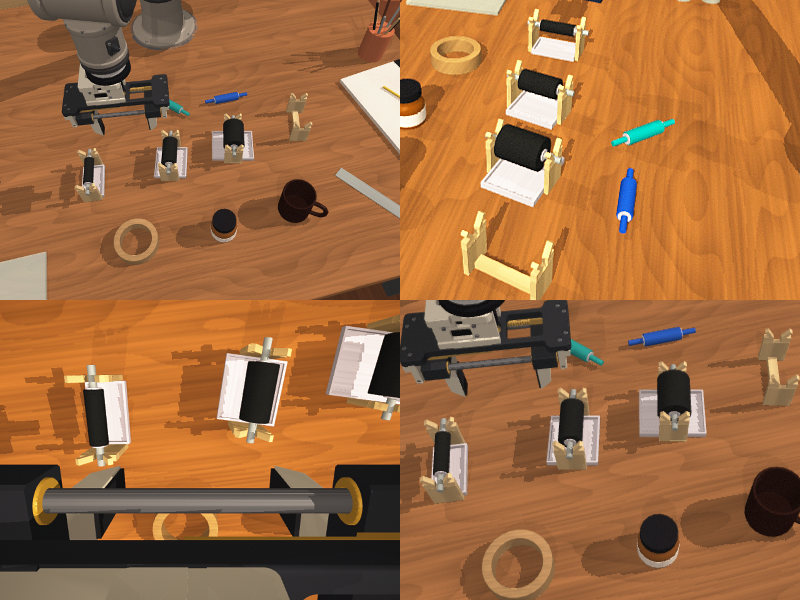

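Run:
```python
from h import *
s=robot.observe()
print('thin, want .554 -.279 -6.5');drum('wrist',(120,130,185,255),s,'w6.png')
print('medium, want .545 -.0775 -14');drum('wrist',(370,80,460,215),s,'w6.png')
print('thick, want .5335 .0935 -14.2');drum('side',(275,265,362,330),None,'d6.png')
robot.hand_in()
```

```text
thin, want .554 -.279 -6.5
w6.png px (153, 188) [91. 32.]
mid [ 0.5519 -0.2801  0.055 ] yaw -6.9 len 0.0713
medium, want .545 -.0775 -14
w6.png px (414, 148) [50. 98.]
mid [ 0.5454 -0.0769  0.055 ] yaw -13.2 len 0.0729
thick, want .5335 .0935 -14.2
d6.png px (321, 297) [54. 35.]
mid [0.5369 0.0912 0.055 ] yaw 164.6 len 0.0867
the job is handed in; nothing more can be done
```

I sorted the rollers and handed the job in at about 38 s. The thin one was parked on the spare stand, then thick went to the widest tray, medium to the middle and thin to the narrowest. The hand-in gave no verdict.

- **Last pictures:** each roller appears to hang in its own stand. The spare stand is empty, and the mug, ink jar and tape look unmoved by eye; I did not measure them.
- **Seating:** each roller was lowered until its weight came off the gripper at the expected height. The pictures themselves don't measure height.
- **Measured positions:** thin and medium came out within about 2 mm and 1° of their stand centres from the wrist camera.
- **Disagreement:** thick came out about 4 mm off its stand's middle, with a 1° angle difference. It was measured only in the coarser side view, which overstates the drum length (87 mm instead of 70), so that figure is rough. The arm's own position when it seated was about 1 mm off.
- **Contact force:** the highest contact-force reading was about 26 N on z (28 N overall), from pressing the thick roller down to the slot bottom.

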